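# Wind the run timer and press the start plunger

## Robot

A 6-joint arm with a two-finger parallel gripper is mounted at the origin on the work surface. World frame = base frame: x ahead of the robot, y to its left, z up, the work surface at z = 0. Lengths are in mm, angles in degrees, forces in N, time in s.
With the tool pointing down it reaches from about 300 to 850 mm from the base axis. Payload 4.2 kg.
Tool frame: the origin (TCP) lies midway between the tips of the shut fingers; the grasp point (between the pads) lies 19 mm behind it (pinch_z is the distance from the TCP to the grasp point, in mm); z points along the fingers, y is the line along which they close (so a half turn about z gives the same grasp; the last joint's range is limited). The gripper opens to 91 mm and grips with 3 to 60 N. Pads are 32 mm wide; open, the fingers measure 118 mm over their backs; the gripper's body (76 mm by 178 mm) begins 60 mm behind the grasp point.
Start: joints at [69.271, 18.312, 89.639, -0, 72.044, -1.146], TCP at [192.733, 541.754, 213.976] pointing down, gripper open.
Joint ranges: [-177.97, 177.97], [-48.28, 115.42], [12.27, 149.76], [-77.06, 257.06], [2.81, 150.46], [-146.56, 146.56]. Speed limits (degrees/s): [147.25, 147.25, 180, 180, 180, 180].

## Interface

Orientations are given as [roll, pitch, yaw] about the fixed x, y, z axes, in that order (R = Rz(yaw) Ry(pitch) Rx(roll)).
In Python, from workcell import * gives the robot as it stands.
- The arm moves only by the tool step_arm, never from a script. Its argument "steps" is a list of rows, each a list of 7 numbers: the turn, a rotation vector about the tool's x, y, z in degrees, then the shift along the tool's x, y, z in mm, then the opening, from 0 (shut) to 1 (fully open). In form: [[rx, ry, rz, x, y, z, hand], ...]. A call has exactly 8 rows; each row shifts and turns the commanded pose from where the row before left it, along the tool's axes as they then stand; what a row does not reach is not made up. A row lasts 1/8 s, in which the tool goes at most 62.5 mm and 10.7 degrees, less where a joint would pass 70% of its speed; a pose out of reach is approached as far as the arm can. A call is refused whole if a number of a shift passes 62.5 or a number of a turn 10.7, either way. A call with a gripper value outside its range is refused whole. The fingers move at their own pace and stop on an object; "force" is the grip in N (left out, the last holds). Time passes only in rows, so rows that do not move let the fingers close, or fill a call up. It gives the time, the measured TCP pose, the force, the opening and the grip force at its end, in the units of the state.
- state(): the state, without advancing time (a new reading comes with each control period).
- grab_frame(name): name is "scene" or "side" or "wrist"; returns a dict with "image" (384x512x3 uint8, blue, green, red), "fovy" (degrees; the focal length in pixels is half the picture's height over the tangent of half this angle, whatever the lens; pixels are square), "cx", "cy" (the principal point, pixels), "dist" ([k1, k2, p1, p2, k3] as OpenCV has them; the pictures are not rectified), "origin" and "rotation" of the camera in the world; the wrist camera has in their place "tool_from_camera" (4x4, takes a point from camera to tool coordinates, whose origin is the TCP and whose axes are the flange's). Camera axes: x right, y down, z forward; pixel columns grow to the right and rows downward; lengths in mm; the calibration is good to about 2 mm. A picture is of the moment at which its call begins: read the wrist's pose just before it. There is no depth.
- job_done(): hands the job in; it is judged then, once.
The state is a dict: "time_s": time; "qpos": joint angles; "qvel": joint speeds; "effort": joint torques, N m; "ee_pos": TCP position; "ee_rot": TCP orientation; "force": force on the tool from outside, world axes, zero at the start; "torque": the same for the moment, N m; "gripper_width": finger opening in mm; "gripper_force": force on a finger pad.
Only numpy, scipy, OpenCV 4.12 (cv2) and the standard library are available. Lean on these libraries where they do the work, as an engineer would, in place of code of your own. Each camera call takes 0.05 s, during which the arm holds its last target. There are 200 camera calls.

## Task

Get the parts tumbler ready to run: wind the butterfly key on the run timer clockwise, by pushing its wings round a part turn at a time, until it comes up against its stop. Then press the mushroom plunger on the start post all the way down, keep it down for a moment and let it spring back up. Do not press the plunger before the timer is fully wound, and leave the bell and the other things on the counter where they are.

Things in the scene. Friction and masses are not known exactly. Their poses are not given: they have to be found in the camera images.
- timer: the spring-wound run timer: fixed grey steel box, 170 mm square on plan (local x -75 to +95 mm, y -85 to +85), flat top 75 mm above the counter, a hood over its rear. Origin on the counter under the key's upright axis; local z up; local -x is the open side (roughly away from the robot), +x the rear
- hood_edge (a point): middle of the hood's edge, 45 mm rearward (timer's +x) of the key's axis. The hood's roof runs from here to x = 90 mm over 160 mm of width, underside 150 mm, top 162 mm above the counter, on a rear wall at x 72 to 90 mm. The wings pass under it; a tool from above cannot, so push in part turns on the open side and change from one wing to the other
- key_hub (a point): top centre of the key's hub, on its axis, 134 mm above the counter (does not turn). Steel butterfly key, 130 mm tip to tip: two upright round wings 12 mm thick, each a disc 42 mm across centred 44 mm from the axis and 119 mm above the counter (98 to 140 mm); hub 28 mm across
- key (a joint): key angle in rad, growing clockwise seen from above; 0 = run down, hard stop at 7.85 = fully wound; starts part wound. At value q the wings lie along the timer's local +-y turned clockwise by q. It stays where it is left. Turning takes 0.25 N m when run down to 0.4 N m when full: 5 to 8 N on a wing 50 mm from the axis
- post: the start post: fixed grey steel box, foot 120 mm square, 70 mm high, with the plunger upright in the middle of its top; origin on the counter under the plunger
- plunger_top (a point): top centre of the plunger's head, 123 mm above the counter when up; it moves down with the head. Steel mushroom head 66 mm across and 17 mm thick
- plunger (a joint): how far the plunger is pressed, in m: 0 up, 0.018 fully down on its hard stop. Spring: about 1.5 N to start moving, 8.5 N fully down; it springs back up when let go.
- bell: desk bell of plain steel, 86 mm across, 61 mm high, small button on its dome; NOT the start plunger; origin under its centre. Leave alone.
- oil: white bottle 60 mm across, 160 mm high; origin under its centre. Leave alone.
- jar: clear jar 72 mm across, 80 mm high; origin under its centre. Leave alone.
- driver: screwdriver 200 mm long lying flat. Leave alone.
- wrench: wrench 180 mm long lying flat. Leave alone.
- scanner: black hand-scanner on a foot, about 160 mm high; origin under its centre. Leave alone.

How it is judged (in metres and radians):
On the way, in this order (a step that is already met when the one before it is completed fails the run):
1. the key is wound up to its stop (value of joint key above 7.5 rad), for 0.2 s.
2. the plunger is pressed down to its stop with the key wound (value of joint plunger above 0.0145 m and value of joint key above 7.5 rad), for 0.2 s.
At the end, for the whole second after the job is handed in: The key is still within 0.35 rad of its fully wound stop (above 7.5 rad), the plunger has been pressed at least 14.5 mm of its 18 mm for 0.2 s after winding and is back up (under 3 mm), and the bell and other loose things are within 40 mm of where they stood (value of joint key above 7.5 rad and value of joint plunger below 0.003 m and distance of each of bell, oil, jar, driver, wrench, scanner from where it was at the start of the episode below 0.04 m); the robot touches nothing.
It fails at once if the plunger is pressed (over 6 mm) before the key is fully wound (value of joint plunger above 0.006 m and value of joint key below 7.5 rad).
It fails at once if the bell or another loose thing on the counter is shifted by more than 40 mm (distance of any of bell, oil, jar, driver, wrench, scanner from where it was at the start of the episode above 0.04 m).
It also fails if it takes over 67 s, if anything falls off the work surface, if the arm or the gripper's body presses on something with over 40 N, if the wrist force passes 120 N, or if a joint passes its speed limit or range.

## Working session

There is one attempt and no reset: what is moved stays moved. The work goes in short steps, Python scripts to look and compute and a tool call to move; the robot and the scene stay as the last step left them, time stands still between calls to the robot, and variables do not carry over. Pictures are saved under pics/ and viewed, at most 10 in all, crops included, and the job is handed in when it is done.

Besides the shell and the picture viewer there is one more tool, called as a command line: name --pt "numbers of a row" for each row, then --argument value for the rest. step_arm: Moves the arm, as the interface text tells. Its arguments: {"type":"object","properties":{"steps":{"type":"array","items":{"type":"array","items":{"type":"number"}}},"force":{"type":"number"}},"required":["steps"]}

```bash
mkdir -p pics; ls; cat > h.py <<'E'
from workcell import *
import numpy as np, cv2
def K(f):
    h,w=f["image"].shape[:2]; F=h/2/np.tan(np.radians(f["fovy"])/2)
    return np.array([[F,0,f["cx"]],[0,F,f["cy"]],[0,0,1.]])
def rays(f,uv):
    p=cv2.undistortPoints(np.array(uv,float).reshape(-1,1,2),K(f),np.array(f["dist"],float)).reshape(-1,2)
    d=np.c_[p,np.ones(len(p))]@np.array(f["rotation"]).T
    return np.array(f["origin"]),d/np.linalg.norm(d,axis=1,keepdims=True)
def onplane(f,uv,z):
    o,d=rays(f,uv); return o+d*((z-o[2])/d[:,2])[:,None]
def tri(f1,uv1,f2,uv2):
    o1,d1=rays(f1,[uv1]);o2,d2=rays(f2,[uv2]);d1=d1[0];d2=d2[0]
    s=np.linalg.lstsq(np.c_[d1,-d2],o2-o1,rcond=None)[0]
    a=o1+s[0]*d1;b=o2+s[1]*d2; return (a+b)/2,np.linalg.norm(a-b)
def proj(f,P):
    R=np.array(f["rotation"]);P=np.array(P,float).reshape(-1,3)
    c=(P-np.array(f["origin"]))@R
    return cv2.projectPoints(c,np.zeros(3),np.zeros(3),K(f),np.array(f["dist"],float))[0].reshape(-1,2)
E
python3 - <<'E'
from h import *
import pickle
s=state();print(s["time_s"],s["ee_pos"],s["ee_rot"],s["force"])
for n in("scene","side","wrist"):
    f=grab_frame(n);cv2.imwrite(f"pics/{n}0.png",f["image"]);pickle.dump(f,open(n+".pkl","wb"))
    print(n,f["fovy"],f["cx"],f["cy"],f.get("origin"),f.get("tool_from_camera"))
a=cv2.imread("pics/scene0.png");b=cv2.imread("pics/side0.png")
E
```

```text
pics
0.0 [192.54870528 541.24272019 213.12168652] [-1.79896882e+02 -2.01013478e-03  1.60416073e+02] [-0.58856728  0.64343474  0.73120089]
scene 53.70779074691027 256.0082823794354 186.32385798815497 [1258.12961227 -265.98804941 1143.57301203] None
side 48.18290143868172 255.98854536066162 190.4310290852167 [ 492.22691107 1090.49686125 1023.60796962] None
wrist 70.57907471939292 253.10043127201135 189.15044020093126 None [[-4.94496487e-04 -9.57041949e-01 -2.89949071e-01  8.13893937e+01]
 [ 9.99999689e-01 -2.95336062e-04 -7.30636356e-04  6.47873396e-01]
 [ 6.13617226e-04 -2.89949342e-01  9.57041798e-01 -1.70819867e+02]
 [ 0.00000000e+00  0.00000000e+00  0.00000000e+00  1.00000000e+00]]
```

View pics/scene0.png

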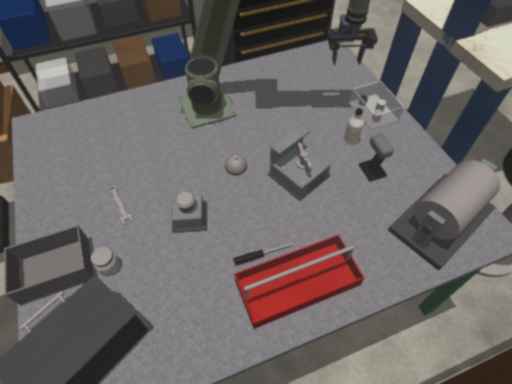

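View pics/side0.png

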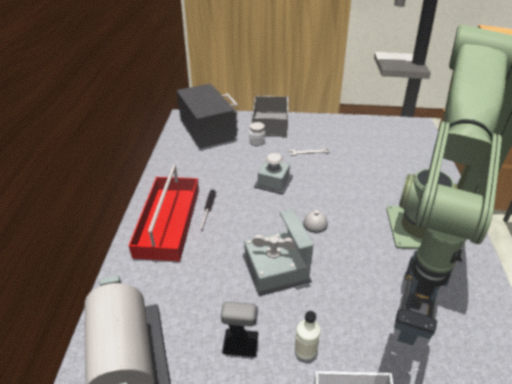

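The scene view shows the timer near (300,165), the post at (187,208) and the bell at (235,164). In the side view the timer is at (277,255), the post at (273,172) and the bell at (315,220). I'll enlarge crops of the timer and the post.

```bash
python3 - <<'E'
import cv2,numpy as np
a=cv2.imread("pics/scene0.png");b=cv2.imread("pics/side0.png")
r=lambda i,x,y,w,h,k:cv2.resize(i[y:y+h,x:x+w],None,fx=k,fy=k,interpolation=cv2.INTER_CUBIC)
t=np.hstack([r(a,260,120,80,80,5),r(b,235,205,80,80,5)])
u=np.hstack([r(a,165,180,50,25*2,4),r(b,250,145,50,50,4),np.zeros((200,400,3),np.uint8)])
cv2.imwrite("pics/crop1.png",np.vstack([t,u]))
E
```

```text
(no output)
```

View pics/crop1.png

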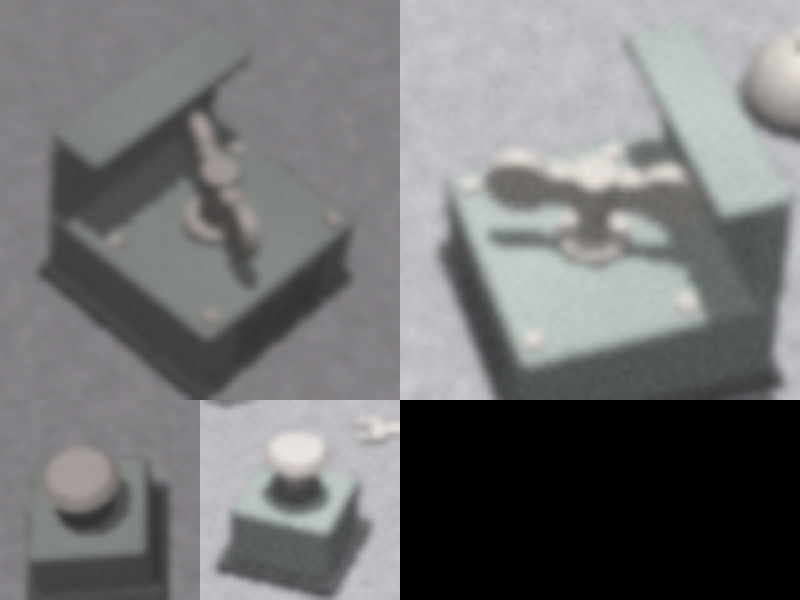

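```bash
cat > m.py <<'E'
from h import *
import pickle
A=pickle.load(open("scene.pkl","rb"));B=pickle.load(open("side.pkl","rb"))
s=lambda x,y:(260+x/5-.4,120+y/5-.4)
t=lambda x,y:(235+(x-400)/5-.4,205+y/5-.4)
np.set_printoptions(precision=1,suppress=True)
if __name__=="__main__":
    print("hub",tri(A,s(218,168),B,t(598,160)),onplane(A,[s(218,168)],134),onplane(B,[t(598,160)],134))
    print("frontcorner A/B", onplane(A,[s(210,338),s(352,228),s(62,215)],75),onplane(B,[t(448,180),t(522,365),t(710,318)],75))
    print("roof",onplane(A,[s(55,135),s(215,25),s(250,55),s(95,168)],162),onplane(B,[t(628,35),t(690,28),t(795,200),t(722,220)],162))
    print("wings tips",onplane(A,[s(198,115),s(250,230)],130),onplane(B,[t(495,165),t(690,180)],130))
    p=(185,199.6);q=(273.9,158.4)
    print("plunger",tri(A,p,B,q),onplane(A,[p],123),onplane(B,[q],123))
E
python3 m.py
```

```text
Traceback (most recent call last):
  File "m.py", line 8, in <module>
    print("hub",tri(A,s(218,168),B,t(598,160)),onplane(A,[s(218,168)],134),onplane(B,[t(598,160)],134))
                ~~~^^^^^^^^^^^^^^^^^^^^^^^^^^^
  File "h.py", line 13, in tri
    o1,d1=rays(f1,[uv1]);o2,d2=rays(f2,[uv2]);d1=d1[0];d2=d2[0]
          ~~~~^^^^^^^^^^
  File "h.py", line 9, in rays
    return np.array(f["origin"]),d/np.linalg.norm(d,axis=1,keepdims=True)
                                   ~~~~~~~~~~~~~~^^^^^^^^^^^^^^^^^^^^^^^^
numpy.exceptions.AxisError: axis 1 is out of bounds for array of dimension 1
```

```bash
python3 -c "
from m import *
print(A['rotation'],B['rotation'])"
```

```text
[-144.     0.1   68.2] [-128.9    0.3 -176.1]
```

```bash
sed -i 's/np.array(f\["rotation"\])/rot(f["rotation"])/' h.py; cat >> h.py <<'E'
from scipy.spatial.transform import Rotation
def rot(r): return Rotation.from_euler('xyz',r,degrees=True).as_matrix()
E
python3 m.py
```

```text
hub (array([505.9, 209. , 138.7]), np.float64(3.214889188392042)) [[504.2 211.6 134. ]] [[504.7 203.  134. ]]
frontcorner A/B [[598.6 165.9  75. ]
 [548.1 304.4  75. ]
 [458.4 114.1  75. ]] [[597.  167.2  75. ]
 [542.4 310.   75. ]
 [436.3 268.8  75. ]]
roof [[455.8 107.  162. ]
 [400.9 256.5 162. ]
 [437.4 266.5 162. ]
 [493.7 120.5 162. ]] [[490.  124.  162. ]
 [452.8 115.4 162. ]
 [394.1 255.8 162. ]
 [434.7 273.3 162. ]]
wings tips [[450.3 222.3 130. ]
 [560.1 209.2 130. ]] [[564.6 206.8 130. ]
 [450.9 212.2 130. ]]
plunger (array([ 521.8, -226.4,  111.5]), np.float64(3.563405913559424)) [[ 532.  -226.2  123. ]] [[ 520.1 -211.9  123. ]]
```

step_arm --pt "0 0 0 -45 -21 -10 0" --pt "0 0 0 -57 -26 -5 0" --pt "0 0 0 -57 -26 -5 0" --pt "0 0 0 -57 -26 -5 0" --pt "0 0 0 -57 -26 -5 0" --pt "0 0 0 -57 -26 -5 0" --pt "0 0 0 -57 -26 -5 0" --pt "0 0 0 -57 -26 0 0"

```text
time_s: 1.15
ee_pos: [542.8, 201.7, 254.1]
ee_rot: [179.9, 0.0, 160.4]
force: [0.6, 0.8, 0.5]
gripper_width: 13.7
gripper_force: 0.0
```

```bash
cat >> h.py <<'E'
def wrist(name):
    s=state(); f=grab_frame("wrist"); T=np.eye(4);T[:3,:3]=rot(s["ee_rot"]);T[:3,3]=s["ee_pos"]
    W=T@np.array(f["tool_from_camera"]); f["origin"]=W[:3,3]
    f["rotation"]=Rotation.from_matrix(W[:3,:3]).as_euler('xyz',degrees=True)
    cv2.imwrite(f"pics/{name}.png",f["image"]); import pickle; pickle.dump(f,open(name+".pkl","wb"))
    print(name,s["time_s"],np.round(s["ee_pos"],1),np.round(s["ee_rot"],1),np.round(s["force"],1),np.round(s["qpos"],1)); return f
E
python3 -c "
from h import *
wrist('w1')"
```

```text
w1 1.15 [542.8 201.7 254.1] [179.9   0.  160.4] [0.6 0.8 0.5] [ 19.2  17.4  85.1   0.   77.4 -51.2]
```

View pics/w1.png

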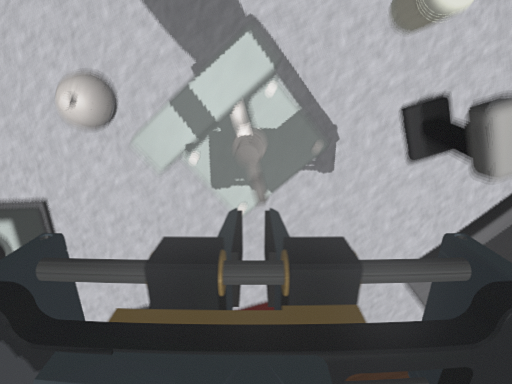

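The wrist view shows the hub at (250,148). The wings run from about (238,105) to (262,200), and the roof corners are near (133,147), (250,32), (277,70) and (160,173). I'll enlarge it for accuracy.

```bash
python3 -c "
import cv2
a=cv2.imread('pics/w1.png')[15:215,120:350]
a=cv2.convertScaleAbs(cv2.resize(a,None,fx=3,fy=3,interpolation=cv2.INTER_CUBIC),alpha=1.3,beta=-40)
cv2.imwrite('pics/crop2.png',a)"
```

```text
(no output)
```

View pics/crop2.png

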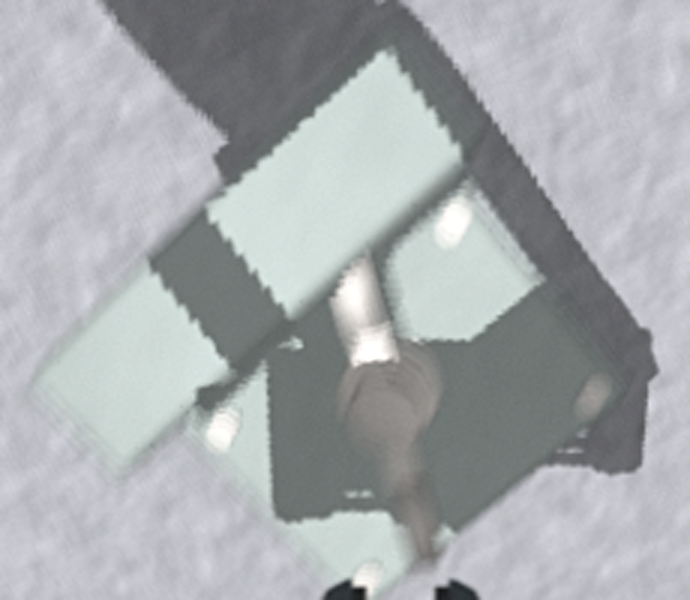

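```bash
python3 - <<'E'
from m import *
w=pickle.load(open("w1.pkl","rb"))
c=lambda x,y:(120+x/3-.3,15+y/3-.3)
print("hub w",onplane(w,[c(390,400)],134),tri(w,c(390,400),A,s(218,168)),tri(w,c(390,400),B,t(598,160)))
r=onplane(w,[c(38,382),c(118,470),c(465,165),c(390,48)],162);print("roof",r)
e=r[2]-r[1];print("yaw of +x(deg)",np.degrees(np.arctan2(e[1],e[0])),np.linalg.norm(e),(r[1]+r[2])/2)
print("wing ",onplane(w,[c(357,270),c(415,495),c(428,550)],138))
f=np.array([r[1],r[2]]).mean(0)
E
```

```text
hub w [[504.7 211.9 134. ]] (array([504.6, 211.7, 134.4]), np.float64(0.5532387502356362)) (array([504. , 212.4, 143.3]), np.float64(1.0408268714705853))
roof [[456.5 107.9 162. ]
 [492.2 120.3 162. ]
 [441.7 259.  162. ]
 [403.6 248.7 162. ]]
yaw of +x(deg) 110.03200829960457 147.64315549624263 [467.  189.7 162. ]
wing  [[458.9 216.6 138. ]
 [539.9 209.  138. ]
 [561.5 206.6 138. ]]
```

step_arm --pt "0 0 0 0 38 0 0" --pt "0 0 -7 0 0 0 0" --pt "0 0 -7 0 0 0 0" --pt "0 0 0 0 0 40 0" --pt "0 0 0 0 0 40 0" --pt "0 0 0 0 0 40 0" --pt "0 0 0 0 0 26 0" --pt "0 0 0 0 0 0 0" --force 40

```text
time_s: 2.2
ee_pos: [552.3, 238.6, 105.5]
ee_rot: [-179.9, -0.3, 174.4]
force: [0.1, -0.0, 0.2]
gripper_width: 0.9
gripper_force: 0.0
```

```bash
cat > plan.py <<'E'
# arc in tool axes: row of turn a deg (cw) about the hub, given the TCP
import sys
from h import *
hub=np.array([504.7,212.]);s=state();p=np.array(s["ee_pos"][:2]);R=rot(s["ee_rot"]);a=float(sys.argv[1])
v=p-hub;r=Rotation.from_euler('z',-a,degrees=True).as_matrix()[:2,:2]
w=np.array(sys.argv[2:4],float) if len(sys.argv)>3 else p
d=np.r_[r@(w-hub)+hub-w,0] ; print("row shift tool",np.round(R.T@d,2))
print("to start", np.round(R.T@np.r_[w-p,0],2)); print(np.round(s["ee_pos"],1),np.round(s["ee_rot"],1),"rad",np.linalg.norm(v),"world ang",np.degrees(np.arctan2(v[1],v[0])),np.round(s["qpos"],1),np.round(s["force"],1))
E
python3 plan.py 8
```

```text
row shift tool [-3.89 -6.54 -0.  ]
to start [0. 0. 0.]
[552.3 238.6 105.5] [-179.9   -0.3  174.4] rad 54.52123544683346 world ang 29.143024331126025 [ 22.3  25.7  94.7   0.   60.  -62.2] [ 0.1 -0.   0.2]
```

step_arm --pt "0 0 8 -3.9 -6.5 0 0" --pt "0 0 8 -3.9 -6.5 0 0" --pt "0 0 8 -3.9 -6.5 0 0" --pt "0 0 8 -3.9 -6.5 0 0" --pt "0 0 8 -3.9 -6.5 0 0" --pt "0 0 8 -3.9 -6.5 0 0" --pt "0 0 8 -3.9 -6.5 0 0" --pt "0 0 8 -3.9 -6.5 0 0"

```text
time_s: 3.2
ee_pos: [554.7, 182.7, 109.7]
ee_rot: [179.5, -0.0, 110.2]
force: [4.6, 2.0, -2.5]
gripper_width: 0.3
gripper_force: 2.5
```

```bash
python3 plan.py 8; python3 - <<'E'
from h import *
f=grab_frame("scene");g=grab_frame("side")
r=lambda i,x,y,w,h,k:cv2.resize(i[y:y+h,x:x+w],None,fx=k,fy=k,interpolation=cv2.INTER_CUBIC)
cv2.imwrite("pics/c3.png",np.hstack([r(f["image"],250,100,100,100,4),r(g["image"],225,195,100,100,4)]))
E
```

```text
row shift tool [-4.69 -6.58 -0.06]
to start [0. 0. 0.]
[554.7 182.7 109.7] [179.5  -0.  110.2] rad 57.91234325475652 world ang -30.3488453834842 [17.1 23.6 97.5  0.  58.4 -3.1] [ 4.6  2.  -2.5]
```

View pics/c3.png

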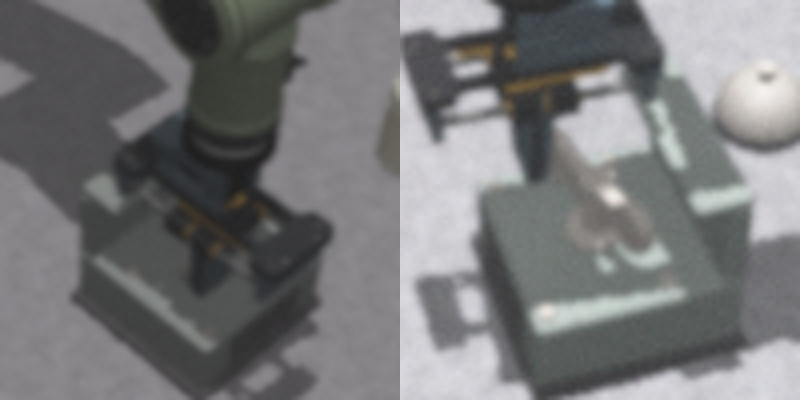

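step_arm --pt "0 0 8 -4.2 -6.6 0 0" --pt "0 0 8 -4.2 -6.6 0 0" --pt "0 0 8 -4.2 -6.6 0 0" --pt "0 0 8 -4.2 -6.6 0 0" --pt "0 0 8 -4.2 -6.6 0 0" --pt "0 0 0 0 0 0 0" --pt "0 0 0 0 12 0 0" --pt "0 0 0 0 0 -60 0"

```text
time_s: 4.3
ee_pos: [530.2, 153.7, 164.9]
ee_rot: [-179.5, 0.3, 70.5]
force: [0.7, 0.7, 0.8]
gripper_width: 0.4
gripper_force: 0.0
```

step_arm --pt "0 0 -10 30 0 -50 0" --pt "0 0 -10 0 0 0 0" --pt "0 0 -10 0 0 0 0" --pt "0 0 -10 0 0 0 0" --pt "0 0 -10 0 0 0 0" --pt "0 0 -10 0 0 0 0" --pt "0 0 -10 0 0 0 0" --pt "0 0 -10 0 0 0 0"

```text
time_s: 5.3
ee_pos: [542.5, 182.9, 218.3]
ee_rot: [180.0, -0.0, 150.8]
force: [0.4, -0.2, -1.2]
gripper_width: 0.3
gripper_force: 0.0
```

```bash
python3 -c "
from h import *
wrist('w2')"
```

```text
w2 5.3 [542.5 182.9 218.3] [180.   -0.  150.8] [ 0.4 -0.2 -1.2] [ 17.5  17.9  89.6   0.   72.5 -43.4]
```

View pics/w2.png

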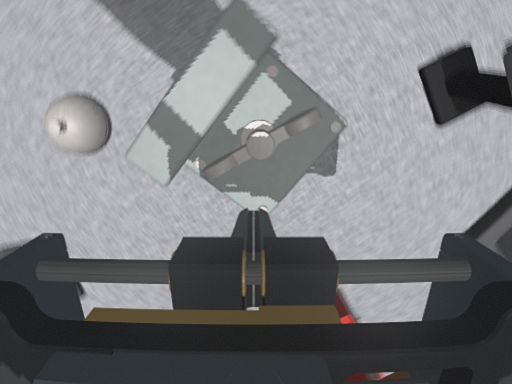

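The wings now run from (205,172) to (318,115), with the hub at (260,144).

```bash
python3 - <<'E'
from m import *
w=pickle.load(open("w2.pkl","rb"))
p=onplane(w,[(205,170),(316,114),(260,143)],138);print(p);e=p[1]-p[0];a=np.degrees(np.arctan2(e[1],e[0]));print(a)
h=np.array([504.7,212]);u=np.array([np.cos(np.radians(a)),np.sin(np.radians(a))]);n=np.array([-u[1],u[0]])
print(h+46*u+33*n, a+90)
E
```

```text
[[499.2 155.6 138. ]
 [504.  270.  138. ]
 [502.3 213.4 138. ]]
87.5914116013787
[473.7 259.3] 177.5914116013787
```

step_arm --pt "0 0 0 47.4 17.3 0 0" --pt "0 0 0 47.4 17.2 0 0" --pt "0 0 -9 0 0 0 0" --pt "0 0 -9 0 0 0 0" --pt "0 0 -9 0 0 0 0" --pt "0 0 0 0 0 45 0" --pt "0 0 0 0 0 45 0" --pt "0 0 0 0 0 20 0"

```text
time_s: 6.35
ee_pos: [475.7, 259.1, 105.7]
ee_rot: [-179.9, -0.2, 177.3]
force: [0.1, -1.0, 0.7]
gripper_width: 0.5
gripper_force: 0.0
```

```bash
python3 plan.py 8
```

```text
row shift tool [-6.66  3.9  -0.03]
to start [0. 0. 0.]
[475.7 259.1 105.7] [-179.9   -0.2  177.3] rad 55.28787188657242 world ang 121.6668019116401 [ 27.3  20.8 102.9   0.   56.5 -60. ] [ 0.1 -1.   0.7]
```

step_arm --pt "0 0 8 -6.7 3.8 0 0" --pt "0 0 8 -6.7 3.8 0 0" --pt "0 0 8 -6.7 3.8 0 0" --pt "0 0 8 -6.7 3.8 0 0" --pt "0 0 8 -6.7 3.8 0 0" --pt "0 0 8 -6.7 3.8 0 0" --pt "0 0 8 -6.7 3.8 0 0" --pt "0 0 8 -6.7 3.8 0 0"

```text
time_s: 7.35
ee_pos: [532.7, 259.5, 106.4]
ee_rot: [-179.6, -0.2, 113.0]
force: [-4.7, 3.8, -4.3]
gripper_width: 0.3
gripper_force: 3.0
```

step_arm --pt "0 0 2 -1.7 0.9 0 0" --pt "0 0 2 -1.7 0.9 0 0" --pt "0 0 2 -1.7 0.9 0 0" --pt "0 0 2 -1.7 0.9 0 0" --pt "0 0 2 -1.7 0.9 0 0" --pt "0 0 2 -1.7 0.9 0 0" --pt "0 0 0 0 0 0 0" --pt "0 0 0 0 0 0 0"

```text
time_s: 8.35
ee_pos: [542.2, 252.0, 107.0]
ee_rot: [-179.8, -0.2, 101.3]
force: [-3.1, 4.8, -4.4]
gripper_width: 0.2
gripper_force: 2.5
```

```bash
python3 plan.py 3
```

```text
row shift tool [-2.38  1.61 -0.01]
to start [0. 0. 0.]
[542.2 252.  107. ] [-179.8   -0.2  101.3] rad 54.86763965452882 world ang 46.86910641956444 [23.7 25.2 95.2  0.3 59.7 12.3] [-3.1  4.8 -4.4]
```

step_arm --pt "0 0 1.5 -1.3 0.8 0 0" --pt "0 0 1.5 -1.3 0.8 0 0" --pt "0 0 1.5 -1.3 0.8 0 0" --pt "0 0 1.5 -1.3 0.8 0 0" --pt "0 0 1.5 -1.3 0.8 0 0" --pt "0 0 0 0 0 0 0" --pt "0 0 0 0 0 0 0" --pt "0 0 0 0 0 0 0"

```text
time_s: 9.35
ee_pos: [547.2, 246.3, 107.0]
ee_rot: [-179.8, -0.2, 93.8]
force: [-3.1, 5.5, -4.0]
gripper_width: 0.4
gripper_force: 2.6
```

```bash
python3 plan.py 3
```

```text
row shift tool [-2.38  1.59 -0.01]
to start [0. 0. 0.]
[547.2 246.3 107. ] [-179.8   -0.2   93.8] rad 54.65227922579241 world ang 38.93777614165747 [23.  25.4 94.9  0.3 59.8 19.1] [-3.1  5.5 -4. ]
```

step_arm --pt "0 0 1.5 -1.2 0.8 0 0" --pt "0 0 1.5 -1.2 0.8 0 0" --pt "0 0 1.5 -1.2 0.8 0 0" --pt "0 0 1.5 -1.2 0.8 0 0" --pt "0 0 1.5 -1.2 0.8 0 0" --pt "0 0 1.5 -1.2 0.8 0 0" --pt "0 0 0 0 0 0 0" --pt "0 0 0 0 0 0 0"

```text
time_s: 10.35
ee_pos: [552.1, 239.3, 107.1]
ee_rot: [-179.8, -0.1, 84.8]
force: [-2.7, 5.5, -2.7]
gripper_width: 0.4
gripper_force: 2.6
```

```bash
python3 plan.py 8
```

```text
row shift tool [-6.53  3.95 -0.03]
to start [0. 0. 0.]
[552.1 239.3 107.1] [-1.798e+02 -1.000e-01  8.480e+01] rad 54.686037979937836 world ang 29.934072747418135 [22.2 25.5 94.7  0.3 59.9 27.3] [-2.7  5.5 -2.7]
```

step_arm --pt "0 0 8 -6.5 3.9 0 0" --pt "0 0 8 -6.5 3.9 0 0" --pt "0 0 8 -6.5 3.9 0 0" --pt "0 0 8 -6.5 3.9 0 0" --pt "0 0 8 -6.5 3.9 0 0" --pt "0 0 8 -6.5 3.9 0 0" --pt "0 0 8 -6.5 3.9 0 0" --pt "0 0 0 0 0 0 0"

```text
time_s: 11.35
ee_pos: [556.2, 188.0, 108.3]
ee_rot: [-179.9, -0.2, 28.7]
force: [1.7, 4.4, -1.1]
gripper_width: 0.5
gripper_force: 1.9
```

```bash
python3 plan.py 8
```

```text
row shift tool [-6.7   4.23 -0.03]
to start [0. 0. 0.]
[556.2 188.  108.3] [-179.9   -0.2   28.7] rad 56.79858346735227 world ang -24.969217911075408 [17.5 24.1 96.9  0.2 58.8 78.6] [ 1.7  4.4 -1.1]
```

step_arm --pt "0 0 8 -6.7 3.8 0 0" --pt "0 0 8 -6.7 3.8 0 0" --pt "0 0 8 -6.7 3.8 0 0" --pt "0 0 8 -6.7 3.8 0 0" --pt "0 0 8 -6.7 3.8 0 0" --pt "0 0 8 -6.7 3.8 0 0" --pt "0 0 0 10 0 0 0" --pt "0 0 0 0 0 -60 0"

```text
time_s: 12.35
ee_pos: [527.2, 154.3, 164.5]
ee_rot: [179.7, 0.5, -19.0]
force: [0.5, 0.0, 0.2]
gripper_width: 0.3
gripper_force: 0.0
```

```bash
python3 plan.py 8
```

```text
row shift tool [-6.95  5.12  0.1 ]
to start [0. 0. 0.]
[527.2 154.3 164.5] [179.7   0.5 -19. ] rad 61.905889768846386 world ang -68.64351830392076 [ 15.1  18.4  97.    0.   65.2 124.1] [0.5 0.  0.2]
```

step_arm --pt "0 0 0 0 0 -50 0" --pt "0 0 0 -38.4 -43.9 0 0" --pt "0 0 0 -38.4 -43.9 0 0" --pt "0 0 -10 0 0 0 0" --pt "0 0 -10 0 0 0 0" --pt "0 0 -10 0 0 0 0" --pt "0 0 -10 0 0 0 0" --pt "0 0 -10 0 0 0 0"

```text
time_s: 13.35
ee_pos: [485.8, 263.5, 217.9]
ee_rot: [-180.0, 0.0, 31.3]
force: [0.2, 0.4, -0.4]
gripper_width: 0.2
gripper_force: 0.0
```

step_arm --pt "0 0 -10 0 0 0 0" --pt "0 0 -10 0 0 0 0" --pt "0 0 -10 0 0 0 0" --pt "0 0 -10 0 0 0 0" --pt "0 0 -10 0 0 0 0" --pt "0 0 0 0 0 0 0" --pt "0 0 0 0 0 0 0" --pt "0 0 0 0 0 0 0"

```text
time_s: 14.35
ee_pos: [485.5, 263.4, 217.8]
ee_rot: [-180.0, -0.0, 80.9]
force: [0.5, -0.0, 0.4]
gripper_width: 0.5
gripper_force: 0.0
```

```bash
python3 -c "
from h import *
wrist('w3')"; python3 plan.py 8 483.1 262.5
```

```text
w3 14.35 [485.5 263.4 217.8] [-180.    -0.    80.9] [ 0.5 -0.   0.4] [27.3 16.1 92.2  0.  71.6 36.4]
row shift tool [ 3.63  6.75 -0.  ]
to start [-1.26 -2.2   0.  ]
[485.5 263.4 217.8] [-180.    -0.    80.9] rad 54.87809963591097 world ang 110.51041916402967 [27.3 16.1 92.2  0.  71.6 36.4] [ 0.4  0.5 -0.4]
```

View pics/w3.png

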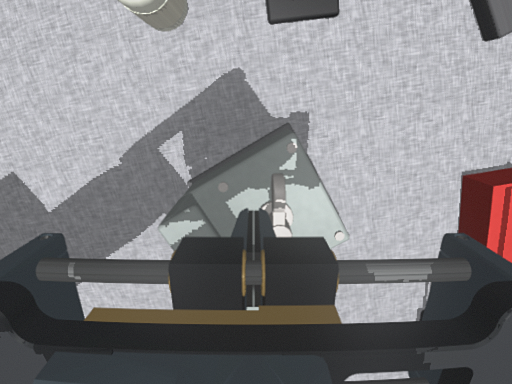

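step_arm --pt "0 0 0 -1 -2 40 0" --pt "0 0 0 0 0 40 0" --pt "0 0 0 0 0 29 0" --pt "0 0 0 0 0 0 0" --pt "0 0 8 3.6 6.7 0 0" --pt "0 0 8 3.6 6.7 0 0" --pt "0 0 8 3.6 6.7 0 0" --pt "0 0 8 3.6 6.7 0 0"

```text
time_s: 15.4
ee_pos: [511.5, 267.4, 110.2]
ee_rot: [-179.8, 0.1, 48.6]
force: [-5.6, 2.2, -0.8]
gripper_width: 0.3
gripper_force: 3.0
```

step_arm --pt "0 0 7 3.1 5.9 0 0" --pt "0 0 5 2.2 4.2 0 0" --pt "0 0 3 1.3 2.5 0 0" --pt "0 0 3 1.3 2.5 0 0" --pt "0 0 3 1.3 2.5 0 0" --pt "0 0 2 0.9 1.7 0 0" --pt "0 0 0 0 0 0 0" --pt "0 0 0 0 0 0 0"

```text
time_s: 16.4
ee_pos: [532.5, 260.0, 110.2]
ee_rot: [-179.8, -0.1, 25.9]
force: [-2.5, 4.7, -2.8]
gripper_width: 0.4
gripper_force: 2.6
```

```bash
python3 plan.py 1.5
```

```text
row shift tool [ 0.8   1.21 -0.  ]
to start [0. 0. 0.]
[532.5 260.  110.2] [-1.798e+02 -1.000e-01  2.590e+01] rad 55.4753276402129 world ang 59.942598580133385 [24.8 24.5 95.9  0.2 59.5 88.8] [-2.5  4.7 -2.8]
```

step_arm --pt "0 0 2 1 1.6 0 0" --pt "0 0 2 1 1.6 0 0" --pt "0 0 2 1 1.6 0 0" --pt "0 0 2 1 1.6 0 0" --pt "0 0 2 1 1.6 0 0" --pt "0 0 2 1 1.6 0 0" --pt "0 0 0 0 0 0 0" --pt "0 0 0 0 0 0 0"

```text
time_s: 17.4
ee_pos: [541.7, 253.3, 110.3]
ee_rot: [-179.8, -0.0, 13.9]
force: [-2.4, 4.2, -3.1]
gripper_width: 0.4
gripper_force: 2.6
```

step_arm --pt "0 0 1 0.5 0.8 0 0" --pt "0 0 1 0.5 0.8 0 0" --pt "0 0 1 0.5 0.8 0 0" --pt "0 0 1 0.5 0.8 0 0" --pt "0 0 1 0.5 0.8 0 0" --pt "0 0 1 0.5 0.8 0 0" --pt "0 0 0 0 0 0 0" --pt "0 0 0 0 0 0 0"

```text
time_s: 18.4
ee_pos: [545.6, 249.4, 110.3]
ee_rot: [-179.8, -0.0, 7.9]
force: [-2.9, 4.3, -1.7]
gripper_width: 0.7
gripper_force: 2.7
```

```bash
python3 plan.py 1.5
```

```text
row shift tool [ 0.81  1.21 -0.  ]
to start [0. 0. 0.]
[545.6 249.4 110.3] [-179.8   -0.     7.9] rad 55.45928234539987 world ang 42.44693992352708 [ 23.3  25.1  94.9   0.3  59.9 105.4] [-2.9  4.3 -1.7]
```

step_arm --pt "0 0 0 0.5 0.8 0 0" --pt "0 0 0 0.5 0.8 0 0" --pt "0 0 0 0.5 0.8 0 0" --pt "0 0 0 0.5 0.8 0 0" --pt "0 0 0 0.5 0.8 0 0" --pt "0 0 0 0 0 0 0" --pt "0 0 0 0 0 0 0" --pt "0 0 0 0 0 0 0"

```text
time_s: 19.4
ee_pos: [545.9, 248.8, 110.3]
ee_rot: [-179.4, 0.2, 7.8]
force: [-8.8, 13.5, -0.2]
gripper_width: 0.5
gripper_force: 7.6
```

```bash
python3 plan.py 1.5
```

```text
row shift tool [ 0.79  1.21 -0.02]
to start [0. 0. 0.]
[545.9 248.8 110.3] [-179.4    0.2    7.8] rad 55.29978298207141 world ang 41.78725885861888 [ 23.1  25.1  94.8   0.7  60.1 104.9] [-8.8 13.5 -0.2]
```

step_arm --pt "0 0 0 -2.5 -4 0 0" --pt "0 0 0 0 -12 0 0" --pt "0 0 0 0 0 -60 0" --pt "0 0 0 0 0 -60 0" --pt "0 0 0 -16 59 0 0" --pt "0 0 0 -16 59 0 0" --pt "0 0 0 -16 59 0 0" --pt "0 0 0 -16 59 0 0"

```text
time_s: 20.4
ee_pos: [513.7, 14.8, 230.1]
ee_rot: [180.0, -0.2, 7.9]
force: [1.0, -0.6, 0.1]
gripper_width: 0.3
gripper_force: 0.0
```

step_arm --pt "0 0 0 -16 59 0 0" --pt "0 0 0 -16 59 0 0" --pt "0 0 0 -16 59 0 0" --pt "0 0 0 -16 59 0 0" --pt "0 0 0 0 0 0 0" --pt "0 0 0 0 0 0 0" --pt "0 0 0 0 0 0 0" --pt "0 0 0 0 0 0 0"

```text
time_s: 21.4
ee_pos: [482.9, -224.8, 229.0]
ee_rot: [180.0, -0.0, 8.0]
force: [0.3, 0.0, -0.8]
gripper_width: 0.6
gripper_force: 0.0
```

```bash
python3 - <<'E'
from h import *
f=wrist('w4');g=grab_frame("scene");k=grab_frame("side")
r=lambda i,x,y,w,h,k:cv2.resize(i[y:y+h,x:x+w],None,fx=k,fy=k,interpolation=cv2.INTER_CUBIC)
cv2.imwrite("pics/c4.png",np.hstack([f["image"],np.vstack([r(g["image"],265,125,64,64,3),r(k["image"],240,210,64,64,3)])]))
E
```

```text
w4 21.4 [ 482.9 -224.8  229. ] [180.  -0.   8.] [ 0.3  0.  -0.8] [-26.2  13.9  93.6   0.   72.4  55.8]
```

View pics/c4.png

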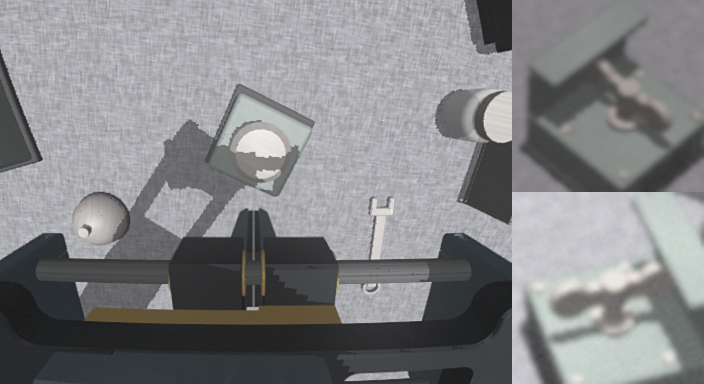

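The key wings now point square to the hood, which is the stop position. The plunger head is at about (261,152) in the wrist view.

```bash
python3 - <<'E'
from m import *
w=pickle.load(open("w4.pkl","rb"));c=(261,152)
P=onplane(w,[c],119)[0];print(P,tri(w,c,A,(185,199.6)),tri(w,c,B,(273.9,158.4)))
print("tool shift",rot([180,0,8]).T@(P-np.array([482.9,-224.8,119])))
E
```

```text
[ 522.5 -227.5  119. ] (array([ 521. , -226.8,  107.9]), np.float64(2.4850696752324426)) (array([ 520.9, -227.9,  111.8]), np.float64(0.9169265709428935))
tool shift [38.8  8.2  0. ]
```

step_arm --pt "0 0 0 38.5 8 0 0" --pt "0 0 0 0 0 50 0" --pt "0 0 0 0 0 40 0" --pt "0 0 0 0 0 8 0" --pt "0 0 0 0 0 6 0" --pt "0 0 0 0 0 6 0" --pt "0 0 0 0 0 6 0" --pt "0 0 0 0 0 5 0"

```text
time_s: 22.55
ee_pos: [522.9, -229.1, 109.1]
ee_rot: [179.9, -0.2, 7.9]
force: [-0.1, 0.9, 6.8]
gripper_width: 0.3
gripper_force: 3.5
```

step_arm --pt "0 0 0 0 0 2 0" --pt "0 0 0 0 0 2 0" --pt "0 0 0 0 0 1 0" --pt "0 0 0 0 0 0 0" --pt "0 0 0 0 0 0 0" --pt "0 0 0 0 0 0 0" --pt "0 0 0 0 0 0 0" --pt "0 0 0 0 0 0 0"

```text
time_s: 23.55
ee_pos: [523.0, -229.1, 104.8]
ee_rot: [179.9, -0.2, 7.9]
force: [-0.8, 0.6, 9.4]
gripper_width: 0.7
gripper_force: 4.6
```

step_arm --pt "0 0 0 0 0 2 0" --pt "0 0 0 0 0 1 0" --pt "0 0 0 0 0 0 0" --pt "0 0 0 0 0 0 0" --pt "0 0 0 0 0 0 0" --pt "0 0 0 0 0 0 0" --pt "0 0 0 0 0 0 0" --pt "0 0 0 0 0 0 0"

```text
time_s: 24.55
ee_pos: [523.1, -229.2, 104.5]
ee_rot: [179.8, -0.3, 7.9]
force: [-4.4, 2.6, 23.8]
gripper_width: 0.6
gripper_force: 11.8
```

step_arm --pt "0 0 0 0 0 -10 0" --pt "0 0 0 0 0 -20 0" --pt "0 0 0 0 0 -40 0" --pt "0 0 0 0 0 -50 0" --pt "0 0 0 -40 0 0 0" --pt "0 0 0 0 0 0 0" --pt "0 0 0 0 0 0 0" --pt "0 0 0 0 0 0 0"

```text
time_s: 25.55
ee_pos: [482.7, -234.1, 219.3]
ee_rot: [-180.0, 0.0, 7.9]
force: [0.5, 0.3, -0.5]
gripper_width: 0.3
gripper_force: 0.0
```

```bash
python3 - <<'E'
from h import *
f=grab_frame("side");a=grab_frame("scene");r=lambda i,x,y,w,h,k:cv2.resize(i[y:y+h,x:x+w],None,fx=k,fy=k,interpolation=cv2.INTER_CUBIC)
cv2.imwrite("pics/c5.png",np.hstack([r(f["image"],225,130,130,150,3),r(a["image"],150,125,130,150,3)]))
E
```

```text
(no output)
```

View pics/c5.png

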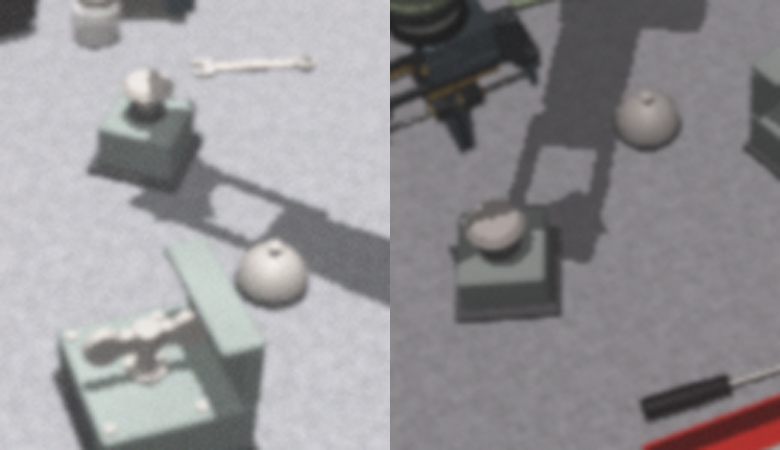

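The plunger is back up and the key is square to the hood at its stop. Nothing on the counter has moved.

```bash
python3 -c "
from workcell import *
print(job_done())"
```

```text
the job is handed in; nothing more can be done
None
```

I wound the key to its stop, pressed the plunger to its hard stop and let it spring back up, then handed the job in at about 25.6 s; the hand-in returned no verdict.

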